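# Walk a desk speaker forward until it is level with its twin

### The arm

A 6-joint arm with a two-finger parallel gripper is mounted at the origin on a cart in front of the work surface, level with it; the furniture and walls round the work are solid. World frame = base frame: x ahead of the robot, y to its left, z up, the work surface at z = 0. Lengths are in m, angles in rad, forces in N, time in s.
With the tool pointing down it reaches from about 0.3 to 0.875 m from the base axis. Payload 6.4 kg.
Tool frame: the origin (TCP) lies midway between the tips of the shut fingers; the grasp point (between the pads) lies 19 mm behind it (ctrl.pinch_z is the distance from the TCP to the grasp point, in m); z points along the fingers, y is the line along which they close (so a half turn about z gives the same grasp; the last joint's range is limited). The gripper opens to 85 mm and grips with 20 to 120 N. Pads are 22 mm wide; open, the fingers measure 114 mm over their backs; the gripper's body (76 mm by 85 mm) begins 54 mm behind the grasp point. The pads swing forward as they close: fully open they stand 13 mm farther back than shut.
Start: joints at [-1.455, 0.181, 1.607, -0, 1.354, -0.206], TCP at [0.182, -0.545, 0.231] pointing down, gripper open.
Joint ranges: [-2.99, 2.99], [-0.89, 2.07], [0.3, 2.58], [-1.14, 4.28], [0, 2.63], [-3.12, 3.12]. Speed limits (rad/s): [2.57, 2.57, 3.01, 3.14, 3.14, 3.14].

### API

Orientations are given as a unit quaternion [w, x, y, z].
In Python, from bench import ctrl gives the robot as it stands.
- The arm moves only by the tool apply_moves, never from a script. Its argument "moves" is a list of rows, each an object with "jaw": the opening, from 0 (shut) to 1 (fully open); "offset": the shift along the tool's x, y, z in mm, a list of three; "rot": the turn, a rotation vector about the tool's x, y, z in degrees, a list of three. In form: [{"jaw": jaw, "offset": [dx, dy, dz], "rot": [ax, ay, az]}, ...]. A call has exactly 5 rows; each row shifts and turns the commanded pose from where the row before left it, along the tool's axes as they then stand; what a row does not reach is not made up. A row lasts 1/8 s, in which the tool goes at most 62.5 mm and 10.7 degrees, less where a joint would pass 70% of its speed; a pose out of reach is approached as far as the arm can. A call is refused whole if a number of a shift passes 62.5 or a number of a turn 10.7, either way. A call with a gripper value outside its range is refused whole. The fingers move at their own pace and stop on an object; the grip force is fixed at half the most. Time passes only in rows, so rows that do not move let the fingers close, or fill a call up. It gives the time, the measured TCP pose, the force, the opening and the grip force at its end, in the units of the state.
- ctrl.get_obs(): the state, without advancing time (a new reading comes with each control period).
- ctrl.camera(name): name is "scene" or "top" or "wrist"; returns (picture, depth): 420x560x3 uint8, red, green, blue; 420x560 float32, m along the optical axis (not along the pixel's ray), 0 where there is no reading.
- ctrl.camera_params(name): a dict with "K" (3x3 intrinsics, pixels), "cam_to_world" (4x4, takes a point from camera to world coordinates); the wrist camera has in their place "mount" (4x4, takes a point from camera to tool coordinates, whose origin is the TCP and whose axes are the flange's). Camera axes: x right, y down, z forward; pixel columns grow to the right and rows downward; lengths in m; the calibration is good to about 2 mm. The wrist camera is an equidistant fisheye: a pixel r from the principal point sees the ray r / f radians off the axis. A picture is of the moment at which its call begins: read the wrist's pose just before it. camera_params takes no time and is no camera call.
- ctrl.hand_in(): hands the job in; it is judged then, once.
Trained networks look in the newest picture that a camera, given by its name, has taken for a name from the list of things; names that differ only in an ending like _2 or _b are one class to them, and where a whole thing is asked for, a point or a joint stands for the part that bears it (a point fixed in the world has none). Each returns a list of dicts, best first, with "score" (0 to 1); they miss things now and then, are a little off and sometimes report something else, mostly with a low value. They report only what shows in the picture. A call takes as long as a camera call.
- ctrl.outline_of(camera, target): "region" (420x560 bool, what is visible of it) and "position" ([column, row] in pixels, amid what is visible of it).
The state is a dict: "time_s": time; "q": joint angles; "dq": joint speeds; "joint_efforts": joint torques, N m; "eef_pos": TCP position; "eef_rot": TCP orientation; "wrist_force": force on the tool from outside, world axes, zero at the start; "torque": the same for the moment, N m; "opening": opening from 0.0 (shut) to 1.0 (fully open); "grasp_force": force on a finger pad.
Only numpy, scipy, OpenCV 4.12 (cv2) and the standard library are available. Lean on these libraries where they do the work, as an engineer would, in place of code of your own. Each camera call takes 0.05 s, during which the arm holds its last target. There are 200 camera calls.

### The job

Two identical speakers stand upright on the desk; one stands a few centimetres farther back than the other. Walk that rear speaker forward in one pace, never lifting it clear of the desk: tip it sideways onto one bottom edge and swing its raised side towards you, set it down turned, then tip it onto the side that has just gone ahead, swing the other side forward until the speaker is square with its twin, and set it down. Leave it standing with its front level with the twin's and facing the same way, and do not move the twin.

Things in the scene. Friction and masses are not known exactly. Their poses are not given: they have to be found in the camera images.
- speaker_center (a point): Centre (95 mm up) of the rear, left speaker, the one to walk: grey box 54 deep (x) x 120 wide (y) x 190 mm tall (z), 0.4-0.8 kg, black front with two round drivers. Its -x is where its front looks and the way to walk, roughly towards the robot; y to the robot's left; z up. Starts 45-65 mm behind the twin, turned up to 0.05 rad from it. Grip the plain top 45 mm front to back, mid-width.
- foot_left (a point): Middle of the speaker's left bottom edge (own y = +60 mm, underside): the foot on which it stands when tipped to the left (to +y).
- foot_right (a point): Middle of the speaker's right bottom edge (own y = -60 mm, underside): the foot on which it stands when tipped to the right (to -y).
- twin: The twin speaker, same size and looks, standing nearer the robot, 270 to 320 mm to the right, a small bottle between them. Origin: centre of its underside; x from its front to its back, y along its width to the left, z up. The speaker is level with it when the speaker's centre has x = 0 in this frame.

How it is judged:
On the way, in this order (a step that is already met when the one before it is completed fails the run):
1. the speaker stands tipped on one bottom edge (other edge at least 8 mm up), that edge within 30 mm of where it was, and is turned at least 10 degrees from the twin's heading (((height (world z) of foot_right above 0.008 m and height (world z) of foot_left below 0.012 m and distance of foot_left from where it was at the start of the episode below 0.03 m and angle between the x axis of speaker_center and the x axis of twin, either way round above 0.175 rad) or (height (world z) of foot_left above 0.008 m and height (world z) of foot_right below 0.012 m and distance of foot_right from where it was at the start of the episode below 0.03 m and angle between the x axis of speaker_center and the x axis of twin, either way round above 0.175 rad))), for 0.05 s.
2. it is set down flat, still turned at least 10 degrees (height (world z) of each of foot_left, foot_right below 0.004 m and angle between the x axis of speaker_center and the x axis of twin, either way round above 0.175 rad), for 0.05 s.
3. it stands tipped on the edge that went ahead (moved at least 25 mm), the other edge at least 8 mm up, and has been turned square with the twin within 10 degrees (((height (world z) of foot_left above 0.008 m and height (world z) of foot_right below 0.012 m and distance of foot_right from where it was at the start of the episode above 0.025 m and angle between the x axis of speaker_center and the x axis of twin, either way round below 0.175 rad) or (height (world z) of foot_right above 0.008 m and height (world z) of foot_left below 0.012 m and distance of foot_left from where it was at the start of the episode above 0.025 m and angle between the x axis of speaker_center and the x axis of twin, either way round below 0.175 rad))), for 0.05 s.
At the end, for the whole second after the job is handed in: The speaker stands flat, upright and at rest on the desk, its centre within 18 mm of level with the twin's (measured front to back along the twin) and its heading within 10 degrees of the twin's (height (world z) of each of foot_left, foot_right below 0.004 m and angle between speaker_center's own z axis and vertical below 0.05 rad and x of speaker_center in the frame of twin between -0.018 and 0.018 m and angle between the x axis of speaker_center and the x axis of twin, either way round below 0.175 rad); the robot touches nothing.
It fails at once if the speaker is lifted clear of the desk (both bottom edges more than 15 mm up) (height (world z) of each of foot_left, foot_right above 0.015 m).
It fails at once if the twin is moved more than 10 mm (distance of twin from where it was at the start of the episode above 0.01 m).
It also fails if it takes over 35 s, if anything falls off the work surface, if the arm or the gripper's body presses on something with over 40 N, if the wrist force passes 120 N, or if a joint passes its speed limit or range.

## Working session

There is one attempt and no reset: what is moved stays moved. The work goes in short steps, Python scripts to look and compute and a tool call to move; the robot and the scene stay as the last step left them, time stands still between calls to the robot, and variables do not carry over. Pictures are saved under pics/ and viewed, at most 10 in all, crops included, and the job is handed in when it is done.

Besides the shell and the picture viewer there is one more tool, called as name(argument=value, ...), one argument or row to a line, values as JSON. apply_moves: Moves the arm, as the interface text tells. Its arguments: {"type":"object","properties":{"moves":{"type":"array"}},"required":["moves"]}

```bash
ls; mkdir -p pics; cat > h.py <<'E'
import numpy as np, cv2
from bench import ctrl
from scipy.spatial.transform import Rotation as R
def cloud(name):
    im,d=ctrl.camera(name); p=ctrl.camera_params(name); K=p["K"]; T=np.array(p["cam_to_world"])
    v,u=np.indices(d.shape); P=np.stack([(u-K[0][2])/K[0][0]*d,(v-K[1][2])/K[1][1]*d,d],-1)
    W=P@T[:3,:3].T+T[:3,3]; W[d==0]=np.nan
    return im,d,W
def tops(W,reg=None,zl=.18,zh=.2):
    m=(W[...,2]>zl)&(W[...,2]<zh)
    if reg is not None: m&=reg
    return m
E
python3 - <<'E'
from h import *
o=ctrl.get_obs(); print(o)
ims=[]
for n in("scene","top"):
    im,d,W=cloud(n); ims.append(im)
    for t in("speaker_center","twin"):
        for r in ctrl.outline_of(n,t)[:3]:
            m=r["region"]; q=W[m]; q=q[~np.isnan(q[:,0])]
            print(n,t,round(r["score"],2),r["position"],m.sum(),np.nanpercentile(q,[3,50,97],axis=0).round(3).tolist())
            mt=tops(W,m); 
            if mt.sum()>30:
                rc=cv2.minAreaRect((W[mt][:,:2]*1000).astype(np.float32)); print('  top',mt.sum(),rc,np.median(W[mt][:,2]))
    print(n,np.array(ctrl.camera_params(n)["cam_to_world"]).round(3).tolist())
cv2.imwrite("pics/a.png",cv2.resize(np.vstack(ims)[...,::-1],None,fx=.71,fy=.71))
E
```

```text
pics
{'time_s': 0.0, 'q': array([-1.45530890e+00,  1.81554797e-01,  1.60799563e+00, -3.07729718e-06,
        1.35379901e+00, -2.06299693e-01]), 'dq': array([ 0.00289332, -0.00089697,  0.00047902, -0.0012848 , -0.00053015,
       -0.00172079]), 'joint_efforts': array([-1.09778768e-03, -4.44867039e+01, -3.51337624e+01, -3.48129824e-04,
        9.07418726e-03, -5.02230876e-05]), 'eef_pos': array([ 0.18180232, -0.54492545,  0.2303824 ]), 'eef_rot': array([-8.77558463e-04,  9.87084095e-01,  1.60200556e-01,  3.83701202e-05]), 'wrist_force': array([ 0.01012347, -0.13629636,  0.25619724]), 'torque': array([-0.0272103 , -0.07469976,  0.00677995]), 'grasp_force': 0.0, 'opening': 0.9994600738405857}
scene speaker_center 0.65 [247.6, 220.4] 5245 [[0.517, 0.039, 0.012], [0.521, 0.117, 0.116], [0.567, 0.151, 0.192]]
  top 846 ((544.4061279296875, 91.16789245605469), (119.46868896484375, 52.75947952270508), 88.95613861083984) 0.1913539707921662
scene twin 0.64 [347.7, 184.5] 3294 [[0.46, -0.261, 0.007], [0.466, -0.167, 0.11], [0.516, -0.146, 0.192]]
  top 478 ((488.1023254394531, -204.9898223876953), (120.75152587890625, 53.19127655029297), 87.80841827392578) 0.19146713667495016
scene [[-0.774, -0.263, 0.575, 0.047], [-0.633, 0.327, -0.702, 0.596], [-0.003, -0.908, -0.42, 0.455], [0.0, 0.0, 0.0, 1.0]]
top speaker_center 0.9 [213.2, 204.1] 3969 [[0.517, 0.044, 0.02], [0.52, 0.099, 0.163], [0.566, 0.145, 0.192]]
  top 1630 ((544.618408203125, 90.4211654663086), (118.14287567138672, 54.280357360839844), 88.24559783935547) 0.1903320136121754
top twin 0.43 [214.9, 201.4] 4209 [[0.517, 0.042, 0.009], [0.52, 0.1, 0.161], [0.569, 0.148, 0.192]]
  top 1693 ((545.2838745117188, 89.97270202636719), (119.00813293457031, 55.68669891357422), 88.2835693359375) 0.19031303477330597
top [[-0.188, -0.815, 0.549, 0.064], [-0.982, 0.163, -0.094, 0.078], [-0.013, -0.557, -0.831, 0.796], [0.0, 0.0, 0.0, 1.0]]
```

View pics/a.png

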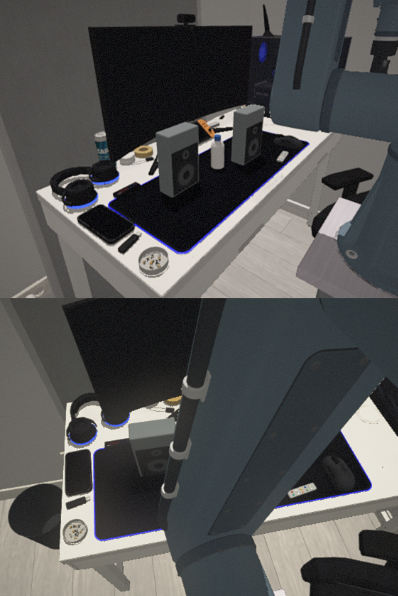

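The picture shows the rear speaker (scene about 250,220 full-res), the twin to its right (about 348,185) and the bottle between them; the arm hides the twin in the top view. Next I'll get the clearances and plan the moves over to the speaker.

```bash
cat >> h.py <<'E'
def plan(targets, jaw, cur=None):
    """targets: list of (pos, Rot). prints rounded rows, carrying rounding error."""
    if cur is None:
        o=ctrl.get_obs(); q=o["eef_rot"]; cur=(o["eef_pos"],R.from_quat(np.r_[q[1:],q[0]]))
    p,r=cur; out=[]
    for tp,tr in targets:
        off=np.round(r.inv().apply(np.array(tp)-p)*1000,1); rv=np.round((r.inv()*tr).as_rotvec(degrees=True),1)
        p=p+r.apply(off/1000); r=r*R.from_rotvec(rv,degrees=True)
        bad="" if np.abs(off).max()<62.5 and np.linalg.norm(off)<62.5 and np.linalg.norm(rv)<=10.7 else "  !!"
        print({"jaw":jaw,"offset":(off+0).tolist(),"rot":(rv+0).tolist()},bad)
    return p,r
def down(yaw,tilt=0):  # tool y along world x turned by yaw; tilt = about speaker x axis
    c,s=np.cos(yaw),np.sin(yaw)
    Y=np.array([c,s,0]); Z=np.array([0,0,-1.]); M=np.column_stack([np.cross(Y,Z),Y,Z])
    return R.from_rotvec(tilt*Y)*R.from_matrix(M)
def state():
    o=ctrl.get_obs(); q=o["eef_rot"]; r=R.from_quat(np.r_[q[1:],q[0]]); M=r.as_matrix()
    print(o["time_s"],o["eef_pos"].round(4),"yaw",np.degrees(np.arctan2(M[1,1],M[0,1])).round(2),"z",M[:,2].round(3),"F",o["wrist_force"].round(1),"T",o["torque"].round(2),"open",round(float(o["opening"]),3),"g",round(float(o["grasp_force"]),1),"q",o["q"].round(2))
    return o["eef_pos"],r
E
python3 - <<'E'
from h import *
from scipy.spatial.transform import Slerp
im,d,W=cloud("scene")
X,Y,Z=W[...,0],W[...,1],W[...,2]
m=(Z>.02)&(Z<.17)&(abs(X-.52)<.15)&(Y>-.13)&(Y<.02); q=W[m]; print("bottle",m.sum(),np.percentile(q,[3,50,97],axis=0).round(3).tolist())
m=(Z>.12)&(Z<.3)&(X>.58)&(abs(Y-.09)<.12); q=W[m]; print("behind",m.sum(),np.percentile(q[:,0],[0.5,5,50]).round(3))
m=(Z>.03)&(Z<.3)&(X>.45)&(X<.75)&(Y>.16)&(Y<.3); q=W[m]; print("left",m.sum(),np.percentile(q,[3,50,97],axis=0).round(3).tolist() if len(q) else 0)
m=(Z>-.02)&(Z<.02)&(abs(X-.42)<.05)&(abs(Y-.1)<.05); print("desk z",np.median(Z[m]))
p,r=state(); print(ctrl.pinch_z)
g=down(np.radians(-1.8)); a=(np.array([.30,-.45,.33])); b=np.array([.545,.0905,.30])
sl=Slerp([0,1],R.concatenate([r,g]))
pts=[]
N=16
for i in range(1,N+1):
    t=i/N
    pos = p+(a-p)*t*N/4 if i<=4 else a+(b-a)*(i-4)/(N-4)
    pts.append((pos,sl(t)))
plan(pts,1)
E
```

```text
bottle 658 [[0.513, -0.096, 0.023], [0.526, -0.076, 0.069], [0.547, -0.067, 0.118]]
behind 9115 [0.683 0.687 0.728]
left 3180 [[0.677, 0.163, 0.037], [0.688, 0.204, 0.19], [0.742, 0.293, 0.294]]
desk z 0.001860683698832022
0.35 [ 0.1819 -0.5454  0.2311] yaw -71.56 z [-0.  0. -1.] F [ 0.1 -0.3  0.4] T [-0.02 -0.    0.04] open 1.0 g 0.0 q [-1.46  0.18  1.61 -0.    1.35 -0.21]
0.0187
{'jaw': 1, 'offset': [35.6, -13.3, -24.7], 'rot': [0.0, 0.0, -4.4]} 
{'jaw': 1, 'offset': [36.4, -10.5, -24.8], 'rot': [0.0, 0.0, -4.3]} 
{'jaw': 1, 'offset': [37.2, -7.8, -24.7], 'rot': [0.0, 0.0, -4.4]} 
{'jaw': 1, 'offset': [37.6, -4.8, -24.7], 'rot': [0.0, 0.0, -4.3]} 
{'jaw': 1, 'offset': [43.0, -24.6, 2.5], 'rot': [0.0, 0.0, -4.4]} 
{'jaw': 1, 'offset': [44.6, -21.2, 2.5], 'rot': [0.0, 0.0, -4.4]} 
{'jaw': 1, 'offset': [46.2, -17.7, 2.5], 'rot': [0.0, 0.0, -4.3]} 
{'jaw': 1, 'offset': [47.4, -14.2, 2.6], 'rot': [0.0, 0.0, -4.4]} 
{'jaw': 1, 'offset': [48.3, -10.5, 2.5], 'rot': [0.0, 0.0, -4.3]} 
{'jaw': 1, 'offset': [49.0, -6.9, 2.5], 'rot': [0.0, 0.0, -4.4]} 
{'jaw': 1, 'offset': [49.3, -3.1, 2.5], 'rot': [0.0, 0.0, -4.4]} 
{'jaw': 1, 'offset': [49.5, 0.7, 2.5], 'rot': [0.0, 0.0, -4.3]} 
{'jaw': 1, 'offset': [49.2, 4.5, 2.6], 'rot': [0.0, 0.0, -4.4]} 
{'jaw': 1, 'offset': [48.8, 8.1, 2.5], 'rot': [0.0, 0.0, -4.3]} 
{'jaw': 1, 'offset': [48.0, 11.9, 2.5], 'rot': [0.0, 0.0, -4.4]} 
{'jaw': 1, 'offset': [47.0, 15.4, 2.5], 'rot': [0.0, 0.0, -4.4]}
```

apply_moves(
  moves=[
    {"jaw":1,"offset":[36,-13,-25],"rot":[0,0,-4.4]},
    {"jaw":1,"offset":[36,-11,-25],"rot":[0,0,-4.3]},
    {"jaw":1,"offset":[37,-8,-25],"rot":[0,0,-4.4]},
    {"jaw":1,"offset":[38,-5,-25],"rot":[0,0,-4.3]},
    {"jaw":1,"offset":[43,-25,2],"rot":[0,0,-4.4]},
  ],
)

```text
time_s: 0.98
eef_pos: [0.3216, -0.4047, 0.3319]
eef_rot: [0.003, 0.939, 0.345, 0.0]
wrist_force: [1.3, -0.1, 0.6]
opening: 1.003
grasp_force: 0.0
```

apply_moves(
  moves=[
    {"jaw":1,"offset":[45,-21,2],"rot":[0,0,-4.4]},
    {"jaw":1,"offset":[46,-18,2],"rot":[0,0,-4.3]},
    {"jaw":1,"offset":[47,-14,2],"rot":[0,0,-4.4]},
    {"jaw":1,"offset":[48,-10,2],"rot":[0,0,-4.3]},
    {"jaw":1,"offset":[49,-7,2],"rot":[0,0,-4.4]},
  ],
)

```text
time_s: 1.6
eef_pos: [0.4227, -0.1782, 0.3194]
eef_rot: [0.0, 0.856, 0.516, 0.0]
wrist_force: [1.2, -0.1, 0.8]
opening: 0.999
grasp_force: 0.0
```

apply_moves(
  moves=[
    {"jaw":1,"offset":[49,-3,3],"rot":[0,0,-4.4]},
    {"jaw":1,"offset":[49,1,3],"rot":[0,0,-4.3]},
    {"jaw":1,"offset":[49,4,3],"rot":[0,0,-4.4]},
    {"jaw":1,"offset":[49,8,3],"rot":[0,0,-4.3]},
    {"jaw":1,"offset":[48,12,3],"rot":[0,0,-4.4]},
  ],
)

```text
time_s: 2.22
eef_pos: [0.5244, 0.0464, 0.3044]
eef_rot: [0.0, 0.743, 0.669, 0.0]
wrist_force: [0.3, -0.1, -0.1]
opening: 0.999
grasp_force: 0.0
```

```bash
cat >> h.py <<'E'
def measure(which=("top","scene")):
    for n in which:
        im,d,W=cloud(n); X,Y,Z=W[...,0],W[...,1],W[...,2]
        for nm,(y0,y1) in dict(spk=(0,.19),twin=(-.3,-.12)).items():
            m=(Z>.185)&(Z<.197)&(X>.4)&(X<.62)&(Y>y0)&(Y<y1)
            m=cv2.erode(m.astype(np.uint8),np.ones((2,2)))>0
            if m.sum()>30: 
                rc=cv2.minAreaRect((W[m][:,:2]*1000).astype(np.float32)); 
                print(n,nm,m.sum(),np.round(rc[0],1),np.round(rc[1],1),round(rc[2],2))
            # front face line
            f=(Z>.03)&(Z<.17)&(X>.4)&(X<.56)&(Y>y0)&(Y<y1)
            if f.sum()>100:
                q=W[f][:,:2]; vx,vy,x,y=[float(a) for a in np.ravel(cv2.fitLine((q*1000).astype(np.float32),cv2.DIST_WELSCH,0,1,.01))]
                print("   front yaw",round(-np.degrees(np.arctan(vx/vy)),2),"at",round(x,1),round(y,1),f.sum())
        cv2.imwrite(f"pics/last_{n}.png",im[...,::-1])
E
python3 - <<'E'
from h import *
p,r=state(); measure()
g=down(np.radians(-1.7)); b=np.array([.5455,.0905,.148])
plan([((p+(b+[0,0,.15]-p)*t),r) for t in (.5,)]+[(b+[0,0,.13],g)]+[(b+[0,0,h],g) for h in (.08,.035,0)],1)
E
```

```text
2.225 [0.5244 0.0464 0.3044] yaw -6.01 z [ 0.001 -0.    -1.   ] F [ 0.3 -0.1 -0.1] T [-0.   -0.01  0.02] open 0.999 g 0.0 q [-0.14  0.02  1.64 -0.    1.49 -0.03]
top spk 222 [522.  121.5] [64.1 21.3] 67.12
   front yaw -1.24 at 519.1 91.1 2454
   front yaw -2.79 at 460.8 -198.1 390
scene spk 641 [542.3  91.4] [119.2  49.8] 87.54
   front yaw -2.78 at 519.7 91.8 3310
scene twin 337 [ 483.8 -204.4] [118.8  47.1] 85.6
   front yaw -12.47 at 466.2 -201.0 2188
{'jaw': 1, 'offset': [20.6, 8.3, 2.6], 'rot': [-0.1, -0.1, 0.2]} 
{'jaw': 1, 'offset': [23.0, 8.2, 23.2], 'rot': [0.1, 0.0, -4.3]} 
{'jaw': 1, 'offset': [0.1, 0.0, 50.0], 'rot': [0.0, 0.0, 0.0]} 
{'jaw': 1, 'offset': [0.0, 0.0, 45.0], 'rot': [0.0, 0.0, 0.0]} 
{'jaw': 1, 'offset': [0.0, 0.1, 35.0], 'rot': [0.0, 0.0, 0.0]}
```

apply_moves(
  moves=[
    {"jaw":1,"offset":[20,8,2],"rot":[0,0,0]},
    {"jaw":1,"offset":[23,8,23],"rot":[0,0,-4.3]},
    {"jaw":1,"offset":[0,0,45],"rot":[0,0,0]},
    {"jaw":1,"offset":[0,0,45],"rot":[0,0,0]},
    {"jaw":1,"offset":[0,0,40],"rot":[0,0,0]},
  ],
)

```text
time_s: 2.95
eef_pos: [0.544, 0.0852, 0.1478]
eef_rot: [-0.0, 0.719, 0.695, -0.0]
wrist_force: [0.5, 0.0, 0.8]
opening: 1.001
grasp_force: 0.0
```

```bash
python3 - <<'E'
from h import *
state(); measure()
cv2.imwrite("pics/b.png",np.vstack([cv2.imread("pics/last_top.png")[80:380],cv2.imread("pics/last_scene.png")[80:380]]))
E
```

```text
2.95 [0.544  0.0852 0.1478] yaw -1.9 z [-0. -0. -1.] F [0.5 0.  0.8] T [-0.    0.01 -0.02] open 1.001 g 0.0 q [-0.06  0.22  1.74 -0.    1.18 -0.03]
scene spk 583 [542.3 109.2] [ 92.2 102.9] 71.63
   front yaw -2.95 at 519.7 97.3 3194
scene twin 335 [ 483.6 -204.6] [118.8  47.1] 84.95
   front yaw -11.15 at 465.7 -206.3 2183
```

View pics/b.png

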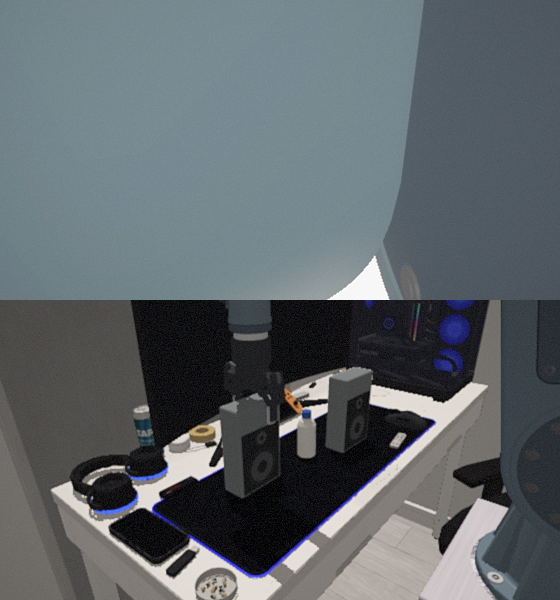

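apply_moves(
  moves=[
    {"jaw":0.3,"offset":[0,0,0],"rot":[0,0,0]},
    {"jaw":0.3,"offset":[0,0,0],"rot":[0,0,0]},
    {"jaw":0.3,"offset":[0,0,0],"rot":[0,0,0]},
    {"jaw":0.3,"offset":[0,0,0],"rot":[0,0,0]},
    {"jaw":0.3,"offset":[0,0,0],"rot":[0,0,0]},
  ],
)

```text
time_s: 3.68
eef_pos: [0.5464, 0.0855, 0.1521]
eef_rot: [0.002, 0.719, 0.695, 0.002]
wrist_force: [0.9, -1.7, 6.2]
opening: 0.624
grasp_force: 66.6
```

```bash
sed -i 's/off=np.round(r.inv().apply(np.array(tp)-p)\*1000,1)/off=np.round(r.inv().apply(np.array(tp)-p)*2000)\/2/' h.py
cat >> h.py <<'E'
import pickle,os
def box(foot,yaw,tilt,left):
    """foot xy(z) of the standing edge; tilt>0 degrees tips onto that edge. returns centre-bottom pose"""
    s=1 if left else -1
    Rb=R.from_euler('ZX',[yaw,-s*tilt],degrees=True)
    return np.array(foot)+Rb.apply([0,-s*.06,0]),Rb
def run(seq,jaw=.3):
    """seq of box poses; uses grasp + command in cmd.pkl, prints rows, stores new command"""
    c=pickle.load(open("cmd.pkl","rb")); (gp,gr)=c["grasp"]
    T=[(b+rb.apply(gp),rb*gr) for b,rb in seq]
    p,r=plan(T,jaw,c["cur"]); c["cur"]=(p,r); pickle.dump(c,open("cmd.pkl","wb"))
E
python3 - <<'E'
from h import *
state()
p=np.array([.544,.0854,.1478]); r=down(np.radians(-1.9))
b,rb=box([.5468,.1507,0],-1.9,0,True); print(b)
pickle.dump(dict(grasp=(rb.inv().apply(p-b),rb.inv()*r),cur=(p,r)),open("cmd.pkl","wb"))
L=[.5468,.1507,0.0]
run([box(L,-1.9,t,True) for t in (2,4.5,7,9.5,12)])
print()
run([box(L,y,12,True) for y in (-5.5,-10,-15,-20,-24.5)])
E
```

```text
3.675 [0.5464 0.0855 0.1521] yaw -1.87 z [ 0.005 -0.001 -1.   ] F [ 0.9 -1.7  6.2] T [-0.19  0.06  0.03] open 0.624 g 66.6 q [-0.06  0.21  1.74 -0.    1.18 -0.03]
[0.54481069 0.09073299 0.        ]
{'jaw': 0.3, 'offset': [5.0, 0.0, -2.0], 'rot': [0.0, -2.0, 0.0]} 
{'jaw': 0.3, 'offset': [6.5, 0.0, -3.0], 'rot': [0.0, -2.5, 0.0]} 
{'jaw': 0.3, 'offset': [6.5, 0.0, -2.5], 'rot': [0.0, -2.5, 0.0]} 
{'jaw': 0.3, 'offset': [6.5, 0.0, -3.0], 'rot': [0.0, -2.5, 0.0]} 
{'jaw': 0.3, 'offset': [6.5, 0.0, -2.5], 'rot': [0.0, -2.5, 0.0]} 

{'jaw': 0.3, 'offset': [0.5, -2.0, 0.0], 'rot': [0.7, 0.0, 3.5]} 
{'jaw': 0.3, 'offset': [0.0, -2.5, 0.0], 'rot': [1.0, 0.0, 4.4]} 
{'jaw': 0.3, 'offset': [0.0, -3.0, 0.0], 'rot': [1.0, 0.0, 4.9]} 
{'jaw': 0.3, 'offset': [0.5, -3.0, 0.0], 'rot': [1.1, 0.0, 4.9]} 
{'jaw': 0.3, 'offset': [0.0, -2.5, 0.0], 'rot': [0.9, 0.0, 4.4]}
```

apply_moves(
  moves=[
    {"jaw":0.3,"offset":[5,0,-2],"rot":[0,-2,0]},
    {"jaw":0.3,"offset":[6.5,0,-3],"rot":[0,-2.5,0]},
    {"jaw":0.3,"offset":[6.5,0,-2.5],"rot":[0,-2.5,0]},
    {"jaw":0.3,"offset":[6.5,0,-3],"rot":[0,-2.5,0]},
    {"jaw":0.3,"offset":[6.5,0,-2.5],"rot":[0,-2.5,0]},
  ],
)

```text
time_s: 4.3
eef_pos: [0.5473, 0.118, 0.1618]
eef_rot: [0.075, 0.715, 0.691, -0.074]
wrist_force: [2.5, -1.0, 1.9]
opening: 0.628
grasp_force: 66.1
```

```bash
cat >> h.py <<'E'
def spk_fit(x0,mode="scene"):
    """fit the box (bx,by,bz,yaw,tilt_x,pitch) to the speaker's points in the scene depth"""
    from scipy.optimize import least_squares
    im,d,W=cloud(mode); best=None
    for rr in ctrl.outline_of(mode,"speaker_center")[:3]:
        m=rr["region"]; q=W[m]; q=q[~np.isnan(q[:,0])]
        c=np.median(q,axis=0)
        if c[1]>0.0 and (best is None or len(q)>len(best)): best=q
    q=best[(best[:,2]>.006)&(best[:,2]<.25)]
    h=np.array([.027,.06,.095])
    def res(v):
        l=R.from_euler('ZXY',v[3:],degrees=True).inv().apply(q-v[:3])-[0,0,.095]
        a=np.abs(l)-h; out=np.linalg.norm(np.maximum(a,0),axis=1); ins=np.minimum(a.max(1),0)
        return (out+ins)*1000
    s=least_squares(res,x0,loss="soft_l1",x_scale=[.01,.01,.01,3,3,3])
    v=s.x; Rb=R.from_euler('ZXY',v[3:],degrees=True)
    print("box",(v[:3]*1000).round(1),"yaw,rx,ry",v[3:].round(2),"rms",np.sqrt(np.mean(res(v)**2)).round(2),len(q))
    for n,s_ in(("L",1),("R",-1)): print("  foot",n,((v[:3]+Rb.apply([0,s_*.06,0]))*1000).round(1))
    cv2.imwrite("pics/last.png",im[...,::-1])
    return v
E
python3 - <<'E'
from h import *
state(); b,rb=box([.5468,.1507,0],-1.9,11,True)
spk_fit(np.r_[b,-1.9,-11,0])
E
```

```text
4.3 [0.5473 0.118  0.1618] yaw -1.87 z [-0.002 -0.209 -0.978] F [ 2.5 -1.   1.9] T [ 0.18 -0.44 -0.02] open 0.628 g 66.1 q [ 0.12  0.27  1.67 -0.22  1.24  0.23]
box [546.   90.6  13.9] yaw,rx,ry [ -1.36 -11.95   0.3 ] rms 7.51 4968
  foot L [547.4 149.3   1.5]
  foot R [544.6  31.9  26.3]
```

apply_moves(
  moves=[
    {"jaw":0.3,"offset":[0.5,-2,0],"rot":[0.7,0,3.5]},
    {"jaw":0.3,"offset":[0,-2.5,0],"rot":[1,0,4.4]},
    {"jaw":0.3,"offset":[0,-3,0],"rot":[1,0,4.9]},
    {"jaw":0.3,"offset":[0.5,-3,0],"rot":[1.1,0,4.9]},
    {"jaw":0.3,"offset":[0,-2.5,0],"rot":[0.9,0,4.4]},
  ],
)

```text
time_s: 5.03
eef_pos: [0.5343, 0.1208, 0.1615]
eef_rot: [0.057, 0.837, 0.537, -0.086]
wrist_force: [0.2, 0.7, 7.4]
opening: 0.622
grasp_force: 66.9
```

```bash
python3 - <<'E'
from h import *
state(); L=[.5468,.1507,0]; b,rb=box(L,-24,12,True)
spk_fit(np.r_[b,-24,-12,0])
run([box(L,-24.5,t,True) for t in (9,6,3,0,0)])
E
```

```text
5.025 [0.5343 0.1208 0.1615] yaw -24.62 z [-0.083 -0.188 -0.979] F [0.2 0.7 7.4] T [ 0.19 -0.22  0.06] open 0.622 g 66.9 q [ 0.11  0.29  1.64 -0.18  1.32  0.6 ]
box [522.7  97.1  13.6] yaw,rx,ry [-24.   -11.64   0.43] rms 25.52 5527
  foot L [546.6 150.8   1.5]
  foot R [498.8  43.4  25.7]
{'jaw': 0.3, 'offset': [-7.5, 0.0, 3.5], 'rot': [0.0, 3.0, 0.0]} 
{'jaw': 0.3, 'offset': [-8.0, 0.0, 3.5], 'rot': [0.0, 3.0, 0.0]} 
{'jaw': 0.3, 'offset': [-7.5, 0.0, 3.5], 'rot': [0.0, 3.0, 0.0]} 
{'jaw': 0.3, 'offset': [-7.5, 0.0, 4.0], 'rot': [0.0, 3.0, 0.0]} 
{'jaw': 0.3, 'offset': [0.0, 0.0, 0.0], 'rot': [0.0, 0.0, 0.0]}
```

Working very well. I'll set it down turned.

apply_moves(
  moves=[
    {"jaw":0.3,"offset":[-7.5,0,3.5],"rot":[0,3,0]},
    {"jaw":0.3,"offset":[-8,0,3.5],"rot":[0,3,0]},
    {"jaw":0.3,"offset":[-7.5,0,3.5],"rot":[0,3,0]},
    {"jaw":0.3,"offset":[-7.5,0,4],"rot":[0,3,0]},
    {"jaw":0.3,"offset":[0,0,0],"rot":[0,0,0]},
  ],
)

```text
time_s: 5.75
eef_pos: [0.5214, 0.0916, 0.1521]
eef_rot: [0.0, 0.841, 0.54, 0.003]
wrist_force: [1.2, 4.7, 10.6]
opening: 0.632
grasp_force: 67.0
```

```bash
cat >> h.py <<'E'
def twin_fit():
    from scipy.optimize import least_squares
    im,d,W=cloud("scene"); 
    q=W[(W[...,2]>.01)&(W[...,2]<.25)&(W[...,1]>-.29)&(W[...,1]<-.125)&(W[...,0]>.44)&(W[...,0]<.53)]
    h=np.array([.027,.06,.095])
    def res(v):
        l=R.from_euler('z',v[2],degrees=True).inv().apply(q-[v[0],v[1],.0015])-[0,0,.095]
        a=np.abs(l)-h; return (np.linalg.norm(np.maximum(a,0),axis=1)+np.minimum(a.max(1),0))*1000
    s=least_squares(res,[.488,-.205,-2.2],loss="soft_l1",x_scale=[.01,.01,3]); r=np.abs(res(s.x))
    print("twin",s.x.round(4),"med",np.median(r).round(2),len(q)); return s.x
E
python3 - <<'E'
from h import *
state(); b,rb=box([.5468,.1507,0],-24.5,0,True)
spk_fit(np.r_[b,-24,0,0]); twin_fit()
E
```

```text
5.75 [0.5214 0.0916 0.1521] yaw -24.59 z [ 0.006  0.003 -1.   ] F [ 1.2  4.7 10.6] T [ 0.55  0.25 -0.02] open 0.632 g 67.0 q [-0.05  0.16  1.8   0.    1.17  0.38]
box [522.5  96.1   1.8] yaw,rx,ry [-23.99   0.15   0.34] rms 4.68 5364
  foot L [546.9 150.9   2. ]
  foot R [498.1  41.2   1.7]
twin [ 0.489  -0.2083 -2.4542] med 0.75 3128
```

```bash
python3 - <<'E'
from h import *
F=[.4975,.0415,0]
run([box(F,-24.5,t,False) for t in (2,4.5,7,9.5,12)]); print()
run([box(F,y,12,False) for y in (-21,-16.5,-11.5,-6.5,-2.3)])
E
```

```text
{'jaw': 0.3, 'offset': [-5.0, 0.5, -2.0], 'rot': [0.0, 2.0, 0.0]} 
{'jaw': 0.3, 'offset': [-6.5, 0.0, -2.5], 'rot': [0.0, 2.5, 0.0]} 
{'jaw': 0.3, 'offset': [-6.5, 0.0, -2.0], 'rot': [0.0, 2.5, 0.0]} 
{'jaw': 0.3, 'offset': [-6.5, 0.0, -2.5], 'rot': [0.0, 2.5, 0.0]} 
{'jaw': 0.3, 'offset': [-6.5, 0.0, -2.0], 'rot': [0.0, 2.5, 0.0]} 

{'jaw': 0.3, 'offset': [0.0, -1.5, 0.0], 'rot': [0.7, 0.0, -3.4]} 
{'jaw': 0.3, 'offset': [-0.5, -2.0, 0.0], 'rot': [1.0, 0.0, -4.4]} 
{'jaw': 0.3, 'offset': [0.0, -2.0, 0.0], 'rot': [1.0, 0.0, -4.9]} 
{'jaw': 0.3, 'offset': [0.0, -2.0, 0.0], 'rot': [1.0, 0.0, -4.9]} 
{'jaw': 0.3, 'offset': [0.0, -1.5, 0.0], 'rot': [0.9, 0.0, -4.1]}
```

apply_moves(
  moves=[
    {"jaw":0.3,"offset":[-5,0.5,-2],"rot":[0,2,0]},
    {"jaw":0.3,"offset":[-6.5,0,-2.5],"rot":[0,2.5,0]},
    {"jaw":0.3,"offset":[-6.5,0,-2],"rot":[0,2.5,0]},
    {"jaw":0.3,"offset":[-6.5,0,-2.5],"rot":[0,2.5,0]},
    {"jaw":0.3,"offset":[-6.5,0,-2],"rot":[0,2.5,0]},
  ],
)

```text
time_s: 6.52
eef_pos: [0.5083, 0.0625, 0.16]
eef_rot: [-0.056, 0.836, 0.538, 0.09]
wrist_force: [-1.7, 1.8, 11.3]
opening: 0.624
grasp_force: 67.1
```

```bash
python3 - <<'E'
from h import *
state(); b,rb=box([.4975,.0415,0],-24.5,12,False)
spk_fit(np.r_[b,-24,12,0])
E
```

```text
6.525 [0.5083 0.0625 0.16  ] yaw -24.47 z [ 0.091  0.191 -0.977] F [-1.7  1.8 11.3] T [ 0.04  0.82 -0.03] open 0.624 g 67.1 q [-0.25  0.06  1.92  0.23  1.14  0.09]
box [521.9  95.   13.7] yaw,rx,ry [-23.85  11.85   0.28] rms 4.21 5417
  foot L [545.7 148.7  26. ]
  foot R [498.2  41.3   1.4]
```

apply_moves(
  moves=[
    {"jaw":0.3,"offset":[0,-1.5,0],"rot":[0.7,0,-3.4]},
    {"jaw":0.3,"offset":[-0.5,-2,0],"rot":[1,0,-4.4]},
    {"jaw":0.3,"offset":[0,-2,0],"rot":[1,0,-4.9]},
    {"jaw":0.3,"offset":[0,-2,0],"rot":[1,0,-4.9]},
    {"jaw":0.3,"offset":[0,-1.5,0],"rot":[0.9,0,-4.1]},
  ],
)

```text
time_s: 7.25
eef_pos: [0.5, 0.0647, 0.16]
eef_rot: [-0.071, 0.716, 0.69, 0.078]
wrist_force: [0.1, 0.5, 11.2]
opening: 0.624
grasp_force: 66.9
```

```bash
python3 - <<'E'
from h import *
state(); F=[.4975,.0415,0]; b,rb=box(F,-2.3,12,False)
v=spk_fit(np.r_[b,-2.3,12,0]); twin_fit()
run([box(F,-2.3,t,False) for t in (9,6,3,0,0)])
E
```

```text
7.25 [0.5    0.0647 0.16  ] yaw -2.17 z [ 0.013  0.209 -0.978] F [ 0.1  0.5 11.2] T [ 0.13  0.08 -0.16] open 0.624 g 66.9 q [-0.24  0.09  1.88  0.22  1.22 -0.29]
box [500.8  99.7  13.8] yaw,rx,ry [-1.62 11.84  0.16] rms 16.38 5218
  foot L [502.4 158.4  26.1]
  foot R [499.1  41.    1.5]
twin [ 0.489  -0.2084 -2.3984] med 0.78 3130
{'jaw': 0.3, 'offset': [7.5, 0.0, 3.0], 'rot': [0.0, -3.0, 0.0]} 
{'jaw': 0.3, 'offset': [7.5, 0.0, 3.0], 'rot': [0.0, -3.0, 0.0]} 
{'jaw': 0.3, 'offset': [7.5, 0.0, 3.0], 'rot': [0.0, -3.0, 0.0]} 
{'jaw': 0.3, 'offset': [8.0, 0.0, 3.0], 'rot': [0.0, -3.0, 0.0]} 
{'jaw': 0.3, 'offset': [0.0, 0.0, 0.0], 'rot': [0.0, 0.0, 0.0]}
```

apply_moves(
  moves=[
    {"jaw":0.3,"offset":[7.5,0,3],"rot":[0,-3,0]},
    {"jaw":0.3,"offset":[7.5,0,3],"rot":[0,-3,0]},
    {"jaw":0.3,"offset":[7.5,0,3],"rot":[0,-3,0]},
    {"jaw":0.3,"offset":[8,0,3],"rot":[0,-3,0]},
    {"jaw":0.3,"offset":[0,0,0],"rot":[0,0,0]},
  ],
)

```text
time_s: 8.02
eef_pos: [0.5017, 0.0972, 0.1521]
eef_rot: [0.002, 0.72, 0.694, 0.002]
wrist_force: [1.0, 1.5, 9.9]
opening: 0.623
grasp_force: 67.1
```

```bash
python3 - <<'E'
from h import *
state(); v=spk_fit([.501,.1005,.0015,-2,0,0]); t=twin_fit()
print("x in twin mm",R.from_euler('z',-t[2],degrees=True).apply(np.r_[v[:2]-t[:2],0])*1000)
E
```

```text
8.025 [0.5017 0.0972 0.1521] yaw -2.18 z [ 0.006 -0.    -1.   ] F [1.  1.5 9.9] T [ 0.14 -0.09 -0.1 ] open 0.623 g 67.1 q [-0.04  0.12  1.84  0.    1.17 -0.  ]
box [501.4 101.2   1.8] yaw,rx,ry [-1.68 -0.05  0.22] rms 0.91 5169
  foot L [503.1 161.1   1.8]
  foot R [499.6  41.2   1.9]
twin [ 0.489  -0.2083 -2.3542] med 0.76 3126
x in twin mm [ -0.34678047 309.70586135   0.        ]
```

Level within 1 mm and flat. Release, let it settle and rise straight up.

apply_moves(
  moves=[
    {"jaw":0.7,"offset":[0,0,0],"rot":[0,0,0]},
    {"jaw":0.85,"offset":[0,0,0],"rot":[0,0,0]},
    {"jaw":1,"offset":[0,0,0],"rot":[0,0,0]},
    {"jaw":1,"offset":[0,0,0],"rot":[0,0,0]},
    {"jaw":1,"offset":[0,0,0],"rot":[0,0,0]},
  ],
)

```text
time_s: 8.8
eef_pos: [0.4993, 0.0966, 0.1492]
eef_rot: [-0.0, 0.721, 0.693, -0.0]
wrist_force: [0.2, 0.5, 0.8]
opening: 1.002
grasp_force: 0.0
```

apply_moves(
  moves=[
    {"jaw":1,"offset":[0,0,-15],"rot":[0,0,0]},
    {"jaw":1,"offset":[0,0,-25],"rot":[0,0,0]},
    {"jaw":1,"offset":[0,0,-35],"rot":[0,0,0]},
    {"jaw":1,"offset":[0,0,-35],"rot":[0,0,0]},
    {"jaw":1,"offset":[0,0,-20],"rot":[0,0,0]},
  ],
)

```text
time_s: 9.43
eef_pos: [0.5003, 0.0967, 0.2828]
eef_rot: [0.002, 0.721, 0.693, 0.001]
wrist_force: [0.3, 0.9, -0.6]
opening: 1.0
grasp_force: 0.0
```

```bash
python3 - <<'E'
from h import *
state(); v=spk_fit([.501,.1005,.0015,-2,0,0]); t=twin_fit()
print("x in twin mm",R.from_euler('z',-t[2],degrees=True).apply(np.r_[v[:2]-t[:2],0])*1000)
E
```

```text
9.425 [0.5003 0.0967 0.2828] yaw -2.27 z [ 0.004 -0.    -1.   ] F [ 0.3  0.9 -0.6] T [-0.03  0.02  0.02] open 1.0 g 0.0 q [-0.04 -0.01  1.71  0.    1.44 -0.  ]
box [501.3 101.2   1.7] yaw,rx,ry [-1.66 -0.07  0.5 ] rms 12.11 5597
  foot L [503.1 161.2   1.6]
  foot R [499.6  41.2   1.7]
twin [ 0.489  -0.2083 -2.3318] med 0.75 3124
x in twin mm [-2.42230715e-01  3.09776420e+02  0.00000000e+00]
```

View pics/last.png

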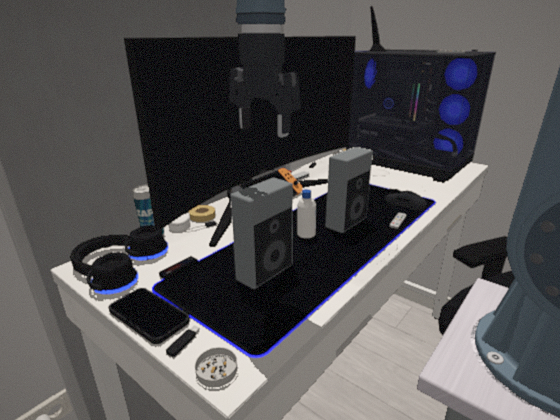

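The speaker (about 265,235) stands upright and square with the twin (about 350,190). The bottle (about 306,215) still stands and the gripper is clear above.

```bash
python3 -c "
from bench import ctrl
print(ctrl.hand_in())"
```

```text
the job is handed in; nothing more can be done
None
```

I walked the rear speaker forward in one pace and handed the job in at about 9.5 s. By camera it stands flat, within about 1 mm of level with the twin and about 0.7° from its heading, and the twin has not visibly moved; the hand-in returned no verdict.

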